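Load the die plate into the binding punch's die bed

TASK

Slide the steel die plate along its bed, without lifting it out, over the raised lip until it drops flat into the pocket between the lip and the sprung stop; only then swing the catch all the way round so that it lies across the plate. Push the plate gently: never harder than 15 newtons, because the stop is easily strained. Leave the staple box, stapler and note pad where they are.

Things in the scene. Friction and masses are not known exactly. Their poses are not given: they have to be found in the camera images.
- bed: Fixed die bed of a punch: grey base 124 mm wide (x), 298 mm long (y from -150 to +148 mm), flat deck 12 mm above the worktop, aluminium rails along both long sides (13 mm wide, tops 22 mm above the worktop, 98 mm between inner faces). Origin on the worktop below mid-width. Own +y: the push direction, from the open loading end to the pocket; z up
- lip_nominal (a point): Mean place of the lip's sheer face, at deck height, own (0, +9.5) mm of the bed. The real steel lip lies up to 22 mm before or behind it along the bed's y; this setting is NOT measured: find it by feel or sight. From the loading side: ramp 11 mm long, flat crest 4.5 mm wide, 4 mm above the deck, then a sheer drop to the pocket, whose floor is the deck
- stop_nominal (a point): Mean place of the face of the black sprung stop at the pocket's far end, at deck height, own (0, +100.5) mm of the bed. The stop is clamped together with the lip, always 91 mm beyond its sheer face, so it shares the same unmeasured shift. 60 mm wide, top 14 mm above the deck; it yields 2.5 mm at 2.4 N per mm, then is rigid
- die_plate: Loose steel plate, 88 x 88 x 16 mm, 0.29 to 0.43 kg, too wide to grip; origin: centre of its underside. Starts flat on the deck. Push its rear edge with an upright side of closed fingertips about 10 mm above the deck: lower, they wedge under the rear, which rises 9 mm as the plate tips over the lip; a slanting side jams it. Climbing takes up to 5 N; the rear then drops off the lip; soon the stop resists
- catch (a joint): Angle of the flat steel catch (arm 12 mm wide, reaching 41 mm from its pivot, underside 2 mm above the seated plate) on the bed's -x rail. At 0 it lies along the rail towards the bed's -y; it starts turned outwards (-0.4 to -0.1) and grows counter-clockwise from above to its stop at 1.57, across the plate, pointing to the bed's +x. Stays where left; takes 1 to 2 N at the peg; a plate propped on the lip gets in its way
- catch_peg (a point): Top centre of the upright round black peg on the catch's free end, 12 mm in diameter and 24 mm high, its top 59 mm above the worktop, 36 mm from the pivot axis: push it sideways to turn the catch
- catch_pivot (a point): Pivot of the catch, on its axis at the underside of its arm, 30 mm above the worktop, at own (-56.5, +50) mm of the bed
- staple_box: Bystander: card box of staples, 42 x 68 x 19 mm, loose on the worktop beyond the pocket end of the bed; origin under its centre
- stapler: Bystander: black desk stapler, 36 x 141 x 49 mm (long along its own y), loose beyond the pocket end; origin under its centre
- sticky_pad: Bystander: yellow block of sticky notes, 50 x 50 x 24 mm, loose on the worktop off the loading end of the bed; origin under its centre
Things that resemble listed ones, but are neither listed nor needed, are in the scene too. Leave any turquoise look-alike of the die_plate alone.

How it is judged (in metres and radians):
On the way, in this order (a step that is already met when the one before it is completed fails the run):
1. the die plate has dropped over the lip and lies flat on the pocket's floor (y of die_plate in the frame of bed between 0.015 and 0.095 m and z of die_plate in the frame of bed below 0.0132 m and angle between die_plate's own z axis and vertical below 0.022 rad), for 0.2 s.
2. the catch has been swung across the plate (value of joint catch above 1.4 rad), for 0.2 s.
At the end, for the whole second after the job is handed in: The die plate lies flat in the pocket (underside within 1.2 mm of the deck, tilt under 0.022 rad, beyond the lip), at rest, and the catch is turned at least 1.4 rad, across the plate (all of step 1 and value of joint catch above 1.4 rad and linear speed of die_plate below 0.01 m/s); the robot touches nothing.
It fails at once if the catch is swung onto a plate that is not yet lying flat (value of joint catch above 0.35 rad and angle between die_plate's own z axis and vertical above 0.03 rad).
It fails at once if the robot presses the die plate harder than 15 N (contact force between any of the fingers, the arm and die_plate above 15 N).
It fails at once if the die plate is lifted out of the bed (more than 20 mm above the deck) (z of die_plate in the frame of bed above 0.032 m).
It fails at once if the staple box, stapler or note pad is moved by more than 20 mm (distance of any of staple_box, stapler, sticky_pad from where it was at the start of the episode above 0.02 m).
It also fails if it takes over 59 s, if anything falls off the work surface, if the arm or the gripper's body presses on something with over 40 N, if the wrist force passes 120 N, or if a joint passes its speed limit or range.

ROBOT

A 6-joint arm with a two-finger parallel gripper is mounted at the origin on a cart in front of the work surface, level with it; the furniture and walls round the work are solid. World frame = base frame: x ahead of the robot, y to its left, z up, the work surface at z = 0. Lengths are in mm, angles in rad, forces in N, time in s.
With the tool pointing down it reaches from about 400 to 925 mm from the base axis. Payload 12.5 kg.
Tool frame: the origin (TCP) lies midway between the tips of the shut fingers; the grasp point (between the pads) lies 19 mm behind it; z points along the fingers, y is the line along which they close (so a half turn about z gives the same grasp; the last joint's range is limited). The gripper opens to 95 mm and grips with 3 to 60 N. Pads are 20 mm wide; open, the fingers measure 119 mm over their backs; the gripper's body (75 mm by 180 mm) begins 59 mm behind the grasp point.
Start: joints at [1.159, 0.491, 1.559, -0, 1.092, -0.106], TCP at [188.143, 596.028, 214.661] pointing down, gripper open.
Joint ranges: [-3.1, 3.1], [-0.84, 2.19], [0.05, 2.79], [-1.13, 4.28], [0.06, 2.93], [-2.69, 2.69]. Speed limits (rad/s): [2.22, 2.22, 2.79, 3.14, 3.14, 3.14].

INTERFACE

Orientations are given as [roll, pitch, yaw] about the fixed x, y, z axes, in that order (R = Rz(yaw) Ry(pitch) Rx(roll)).
In Python, from cell import readout, eyes, env gives the robot as it stands.
- The arm moves only by the tool move_arm, never from a script. Its argument "plan" is a list of rows, each a list of 3 entries, a list of its own where there are three numbers: the turn, a rotation vector about the tool's x, y, z in degrees, then the shift along the tool's x, y, z in m, then the gripper command: -1 is shut, 1 is fully open, values between are in proportion. In form: [[[ax, ay, az], [x, y, z], jaw], ...]. A call has 1 to 5 rows; each row is the pose to reach, as a shift and turn from the pose commanded when the call began, along the tool's axes at that moment; what a row does not reach only later rows make up. A row lasts 1/8 s, in which the tool goes at most 62.5 mm and 10.7 degrees, less where a joint would pass 70% of its speed; a pose out of reach is approached as far as the arm can. A call with a gripper value outside its range is refused whole. The fingers move at their own pace and stop on an object; the grip force is fixed at half the most. Time passes only in rows, so rows that repeat a pose let the fingers close. It gives the time, the measured TCP pose, the force, the opening and the grip force at its end, in the units of the state.
- readout.state(): the state, without advancing time (a new reading comes with each control period).
- eyes.read_camera(name): name is "scene" or "top" or "wrist"; returns a dict with "img" (420x560x3 uint8, red, green, blue), "K" (3x3 intrinsics, pixels), "dist" ([k1, k2, p1, p2, k3] as OpenCV has them; the pictures are not rectified), "extrinsics" (4x4, takes a point from camera to world coordinates). Camera axes: x right, y up, looking along -z (the intrinsics and any distortion apply to the point x, -y, -z); pixel columns grow to the right and rows downward; lengths in mm; the calibration is good to about 2 mm. A picture is of the moment at which its call begins. There is no depth.
- env.job_done(): hands the job in; it is judged then, once.
Trained networks look in a picture, given as the dict that the camera call returned (one of the last four; its "shot" number tells which), for a name from the list of things; names that differ only in an ending like _2 or _b are one class to them, and where a whole thing is asked for, a point or a joint stands for the part that bears it (a point fixed in the world has none). Each returns a list of dicts, best first, with "score" (0 to 1); they miss things now and then, are a little off and sometimes report something else, mostly with a low value. They report only what shows in the picture. A call takes as long as a camera call. They do not tell look-alikes from the thing itself.
- eyes.cut_out(picture, name): "mask" (420x560 bool, what is visible of it) and "uv" ([column, row] in pixels, amid what is visible of it).
The state is a dict: "t": time; "joints": joint angles; "qvel": joint speeds; "tau": joint torques, N m; "eef_pos": TCP position; "tcp_rot": TCP orientation; "ft_force": force on the tool from outside, world axes, zero at the start; "moment": the same for the moment, N m; "opening": opening from 0.0 (shut) to 1.0 (fully open); "grip_force": force on a finger pad.
Only numpy, scipy, OpenCV 4.12 (cv2) and the standard library are available. Lean on these libraries where they do the work, as an engineer would, in place of code of your own. Each camera call takes 0.05 s, during which the arm holds its last target. There are 200 camera calls.

## Working session

There is one attempt and no reset: what is moved stays moved. The work goes in short steps, Python scripts to look and compute and a tool call to move; the robot and the scene stay as the last step left them, time stands still between calls to the robot, and variables do not carry over. Pictures are saved under pics/ and viewed, at most 10 in all, crops included, and the job is handed in when it is done.

Besides the shell and the picture viewer there is one more tool, called after ">>>" as a command line: name --argument value ..., lists and objects as JSON in quotes. move_arm: Moves the arm, as the interface text tells. Its arguments: {"type":"object","properties":{"plan":{"type":"array","items":{"type":"array"}}},"required":["plan"]}

```bash
ls; mkdir -p pics
cat > h.py <<'E'
import numpy as np, cv2
from cell import readout, eyes, env
def ray(c,uv):
    p=cv2.undistortPoints(np.array(uv,float).reshape(-1,1,2),np.array(c["K"],float),np.array(c["dist"],float)).reshape(-1,2)
    d=np.c_[p[:,0],-p[:,1],-np.ones(len(p))]
    E=np.array(c["extrinsics"]); return E[:3,3], d@E[:3,:3].T
def onplane(c,uv,z):
    o,d=ray(c,uv); return o+d*((z-o[2])/d[:,2])[:,None]
def proj(c,P):
    E=np.array(c["extrinsics"]); q=(np.atleast_2d(P)-E[:3,3])@E[:3,:3]
    q=q*[1,-1,-1]
    return cv2.projectPoints(q.reshape(-1,1,3),np.zeros(3),np.zeros(3),np.array(c["K"],float),np.array(c["dist"],float))[0].reshape(-1,2)
def save(c,name,crop=None,s=1):
    im=c["img"][...,::-1]
    if crop: im=im[crop[1]:crop[3],crop[0]:crop[2]]
    cv2.imwrite("pics/"+name,cv2.resize(im,None,fx=s,fy=s,interpolation=cv2.INTER_CUBIC))
E
python3 - <<'E'
from h import *
a=eyes.read_camera("top"); b=eyes.read_camera("scene")
cv2.imwrite("pics/a.png",a["img"][...,::-1]);cv2.imwrite("pics/b.png",b["img"][...,::-1])
for n,c in(("top",a),("scene",b)):
    print(n,np.round(c["extrinsics"],2).tolist(),np.round(c["K"],1).tolist())
    for t in["bed","die_plate","catch","catch_peg","sticky_pad","staple_box","stapler"]:
        for r in eyes.cut_out(c,t)[:3]:
            m=r["mask"]; print(t,round(r["score"],2),np.round(r["uv"]),m.sum(),np.round(onplane(c,[r["uv"]],20)[0]))
s=readout.state();print(s)
E
```

```text
pics
top [[-0.01, 1.0, -0.07, 432.3], [-1.0, -0.01, -0.02, 86.36], [-0.02, 0.07, 1.0, 1205.64], [0.0, 0.0, 0.0, 1.0]] [[499.5, 0.0, 286.8], [0.0, 499.5, 205.4], [0.0, 0.0, 1.0]]
bed 0.67 [316. 204.] 4525 [518.  42.  20.]
die_plate 0.9 [359. 209.] 1412 [506. -60.  20.]
die_plate 0.81 [160. 228.] 1359 [466. 417.  20.]
catch 0.49 [307. 225.] 124 [468.  64.  20.]
catch_peg 0.59 [307. 223.] 106 [472.  63.  20.]
sticky_pad 0.68 [437. 225.] 471 [ 465. -245.   20.]
sticky_pad 0.52 [313. 201.] 4389 [526.  49.  20.]
staple_box 0.66 [235. 206.] 494 [516. 236.  20.]
stapler 0.74 [220. 168.] 824 [608. 271.  20.]
stapler 0.59 [313. 200.] 4569 [529.  49.  20.]
scene [[0.91, 0.2, -0.36, 180.26], [-0.41, 0.46, -0.79, -592.04], [0.01, 0.87, 0.5, 501.21], [0.0, 0.0, 0.0, 1.0]] [[411.8, 0.0, 280.0], [0.0, 411.8, 210.7], [0.0, 0.0, 1.0]]
bed 0.89 [310. 250.] 3361 [519.  -3.  20.]
die_plate 0.97 [320. 268.] 1677 [509. -61.  20.]
die_plate 0.76 [223. 180.] 641 [455. 373.  20.]
catch 0.66 [275. 230.] 70 [484.  93.  20.]
catch_peg 0.53 [277. 232.] 91 [483.  84.  20.]
sticky_pad 0.78 [357. 350.] 1180 [ 462. -256.   20.]
sticky_pad 0.48 [310. 253.] 3421 [514. -11.  20.]
staple_box 0.91 [265. 200.] 397 [517. 229.  20.]
stapler 0.9 [294. 190.] 452 [606. 248.  20.]
{'t': 0.8, 'joints': array([ 1.15938990e+00,  4.90896538e-01,  1.55889342e+00,  1.99773470e-05,
        1.09168690e+00, -1.05607163e-01]), 'qvel': array([ 0.00086955,  0.00128432,  0.00172119,  0.00118403, -0.00057018,
        0.0008076 ]), 'tau': array([ 8.30088629e-05, -6.12400746e+01, -2.58428103e+01,  6.94474764e-02,
        4.43481293e-02,  2.56145876e-05]), 'eef_pos': array([188.14756774, 596.03385186, 214.66536584]), 'tcp_rot': array([ 3.14147563e+00, -5.42405618e-06,  2.83578418e+00]), 'ft_force': array([-0.68404528, -0.21239365,  0.09448722]), 'moment': array([ 0.00026479,  0.04595981, -0.00176063]), 'grip_force': 0.0, 'opening': 1.004513301510801}
```

Run:
```python
import cv2
a=cv2.imread("pics/a.png")[140:270,130:470];cv2.imwrite("pics/a2.png",cv2.resize(a,None,fx=2.3,fy=2.3,interpolation=3))
```

```text
(no output)
```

View pics/a2.png

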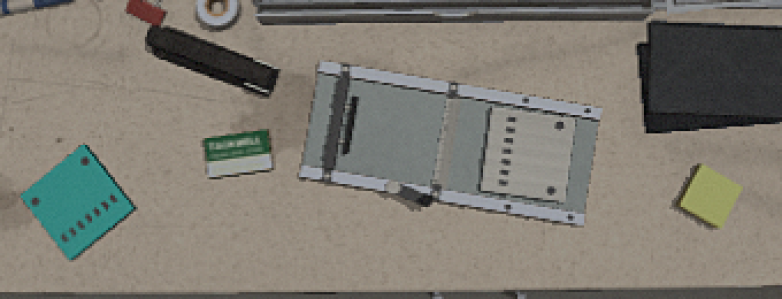

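View pics/b.png

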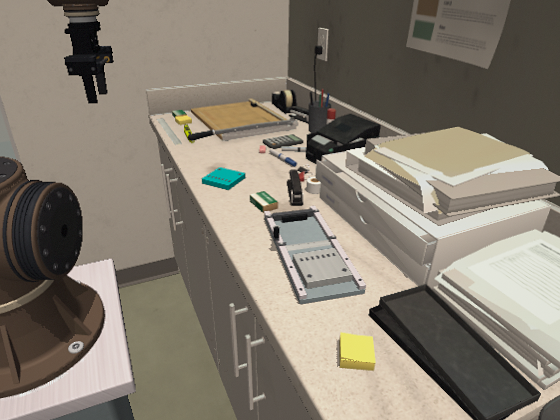

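The candidates for the die plate are the grey steel plate on the bed at top (359,209) / scene (320,268), and the turquoise look-alike at top (160,228) / scene (223,180). I choose the grey one. Next is a close crop to confirm it, showing the bed corners, lip, stop and catch.

Run:
```python
from h import *
def cvt(p): return [[130+u/2.3,140+v/2.3] for u,v in p]
c=eyes.read_camera("top")
save(c,"c.png",(250,160,402,245),5.2)
P=onplane(c,cvt([(318,62),(601,108),(584,224),(299,179)]),22);print(P.round(1))
for i in range(4): print(np.linalg.norm(P[i]-P[(i+1)%4]))
```

```text
[[ 608.1  155.1   22. ]
 [ 556.8 -138.    22. ]
 [ 437.1 -117.6   22. ]
 [ 486.5  175.5   22. ]]
297.5477188314165
121.48933466880554
297.2955682720184
123.29228988414795
```

View pics/c.png

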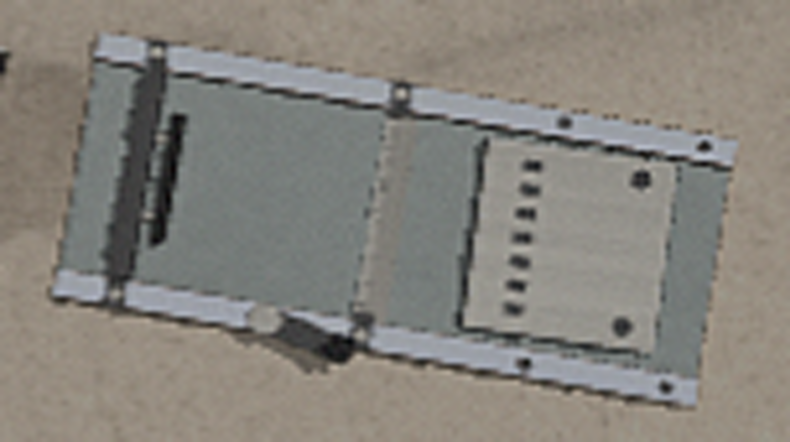

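The crop shows the grey plate (no turquoise) lying flat near the loading end, with its centre at about crop (570,246). The lip is a pale strip whose sheer edge is at crop x≈387→358, the stop is at x≈170, and the catch is turned outwards with its peg at about (343,346).

```bash
cat >> h.py <<'E'
def bedxy(P,b): # world -> bed; b=(x,y,th)
    c,s=np.cos(b[2]),np.sin(b[2]); d=np.atleast_2d(P)[:,:2]-b[:2]
    return d@np.array([[c,-s],[s,c]])
def world(p,b):
    c,s=np.cos(b[2]),np.sin(b[2]); return np.atleast_2d(p)@np.array([[c,s],[-s,c]])+b[:2]
E
python3 - <<'E'
from h import *
from scipy.optimize import least_squares
f=lambda p:[[250+u/5.2,160+v/5.2] for u,v in p]
c=eyes.read_camera("top")
Q=onplane(c,f([(98,35),(736,142),(694,406),(52,295)]),22)[:,:2]
L=np.array([[62,148],[62,-150],[-62,-150],[-62,148]])
r=least_squares(lambda b:(world(L,b)-Q).ravel(),[520,20,.15]);b=r.x;print(b,np.abs(r.fun).max())
np.save("bed.npy",b)
for n,p,z in[("plate",[(487,138),(679,167),(655,355),(462,325)],28),("lip",[(387,115),(358,310)],16),("stop",[(185,115),(160,240)],26),("peg",[(343,346)],59),("pivot",[(263,319)],34)]:
    print(n,bedxy(onplane(c,f(p),z),b).round(1).tolist())
s=eyes.read_camera("scene")
for d in(c,s):
  for r in eyes.cut_out(d,"die_plate")[:2]: print("mask plate",bedxy(onplane(d,[r["uv"]],25),b).round(1))
print(world([[0,-150],[0,-78],[0,-100],[-53,20]],b))
E
```

```text
[ 5.22458970e+02  1.95104499e+01 -1.80032294e-01] 1.3503168732846689
plate [[43.0, -36.0], [44.7, -124.5], [-41.6, -127.2], [-42.9, -38.7]]
lip [[47.2, 10.2], [-43.6, 8.5]]
stop [[30.5, 101.5], [-27.9, 102.9]]
peg [[-62.5, 13.9]]
pivot [[-55.7, 50.7]]
mask plate [[  4.1 -82.9]]
mask plate [[-129.7  375.1]]
mask plate [[-125.4  325.6]]
mask plate [[ -6.6 -92.1]]
[[ 495.59976819 -128.06523671]
 [ 508.49218509  -57.22890714]
 [ 504.55283548  -78.87334118]
 [ 473.89678771   48.67745943]]
```

>>> move_arm --plan '[[[0,0,10],[-0.058,-0.023,0.003],-1],[[0,0,20],[-0.116,-0.046,0.006],-1],[[0,0,30],[-0.174,-0.069,0.009],-1],[[0,0,40],[-0.232,-0.092,0.012],-1],[[0,0,50],[-0.29,-0.114,0.015],-1]]'

```text
t: 1.68
eef_pos: [431.8, 398.6, 199.7]
tcp_rot: [3.141, -0.0, 1.957]
ft_force: [0.6, 0.4, 0.3]
opening: 0.529
grip_force: 0.0
```

```bash
cat >> h.py <<'E'
def shift(target, yaw=None):
    s=readout.state(); y=s["tcp_rot"][2] if yaw is None else yaw
    d=np.array(target,float)-s["eef_pos"]; c,n=np.cos(y),np.sin(y)
    return np.round([d[0]*c+d[1]*n, d[0]*n-d[1]*c, -d[2]],1)
E
python3 - <<'E'
from h import *
b=np.load("bed.npy")
print(shift([515,100,160],1.963), world([[0,-145]],b))
E
```

```text
[-307.7  -37.3   39.7] [[ 496.49507492 -123.14604716]]
```

>>> move_arm --plan '[[[0,0,8],[-0.061,-0.007,0.008],-1],[[0,0,16],[-0.122,-0.015,0.016],-1],[[0,0,24],[-0.184,-0.022,0.024],-1],[[0,0,32.8],[-0.246,-0.03,0.032],-1],[[0,0,32.8],[-0.307,-0.037,0.04],-1]]'

```text
t: 2.3
eef_pos: [513.9, 100.6, 159.7]
tcp_rot: [3.141, -0.0, 1.389]
ft_force: [1.7, 0.7, 0.3]
opening: 0.025
grip_force: 0.0
```

Run:
```python
from h import *
b=np.load("bed.npy")
print(readout.state()["eef_pos"],readout.state()["tcp_rot"],shift([*world([[0,-155]],b)[0],100],1.3908))
```

```text
[513.8857164  100.58021993 159.68236933] [ 3.14090299e+00 -2.93715404e-04  1.38851322e+00] [-233.2   22.9   59.7]
```

>>> move_arm --plan '[[[0,0,0],[-0.06,0.006,0.01],-1],[[0,0,0],[-0.12,0.012,0.02],-1],[[0,0,0],[-0.18,0.018,0.04],-1],[[0,0,0],[-0.233,0.023,0.06],-1],[[0,0,0],[-0.233,0.023,0.06],-1]]'

```text
t: 2.92
eef_pos: [493.6, -133.8, 98.5]
tcp_rot: [-3.14, -0.0, 1.386]
ft_force: [-0.0, 0.5, 0.3]
opening: 0.005
grip_force: 0.0
```

Run:
```python
from h import *
b=np.load("bed.npy")
s=readout.state()
c=eyes.read_camera("wrist"); save(c,"w.png")
print(s["eef_pos"],bedxy(s["eef_pos"],b),s["ft_force"],shift([*world([[0,-150]],b)[0],22],1.3908))
```

```text
[ 493.63520257 -133.75154519   98.49171414] [[  -0.91461609 -155.94618362]] [-0.01409306  0.51889615  0.3362664 ] [ 4.2  0.9 77.2]
```

View pics/w.png

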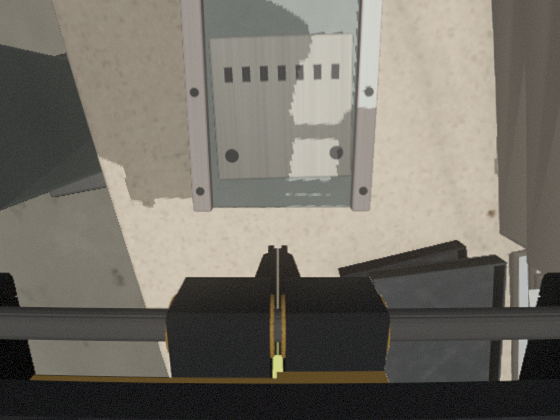

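>>> move_arm --plan '[[[0,0,0.2],[0.004,0.002,0.03],-1],[[0,0,0.2],[0.004,0.002,0.06],-1],[[0,0,0.2],[0.004,0.002,0.0762],-1],[[0,0,0.2],[0.006,0.002,0.0762],-1],[[0,0,0.2],[0.008,0.002,0.0762],-1]]'

```text
t: 3.6
eef_pos: [498.3, -123.0, 24.3]
tcp_rot: [3.14, 0.0, 1.388]
ft_force: [-0.0, 0.6, -0.0]
opening: 0.007
grip_force: 0.0
```

```bash
cat > q.py <<'E'
from h import *
b=np.load("bed.npy")
s=readout.state(); f=bedxy(s["ft_force"][None,:2]+b[:2],b)
print("t",s["t"],"bed",bedxy(s["eef_pos"],b).round(1),"z",s["eef_pos"][2].round(1),"rot",s["tcp_rot"].round(3),"F",f.round(1),s["ft_force"][2].round(1))
E
python3 q.py
```

```text
t 3.6 bed [[   1.7 -144.5]] z 24.3 rot [3.14  0.    1.388] F [[-0.2  0.6]] -0.0
```

>>> move_arm --plan '[[[0,0,0],[0.002,0,0.001],-1],[[0,0,0],[0.004,0,0.001],-1],[[0,0,0],[0.006,0,0.001],-1],[[0,0,0],[0.008,0,0.001],-1],[[0,0,0],[0.01,0,0.001],-1]]'

```text
t: 4.22
eef_pos: [499.6, -113.5, 22.5]
tcp_rot: [3.141, 0.0, 1.387]
ft_force: [-0.4, -1.4, 0.9]
opening: 0.006
grip_force: 0.9
```

```bash
python3 q.py
```

```text
t 4.225 bed [[   1.3 -134.9]] z 22.5 rot [3.141 0.    1.387] F [[-0.1 -1.5]] 0.9
```

>>> move_arm --plan '[[[0,0,0],[0.004,0,0],-1],[[0,0,0],[0.008,0,0],-1],[[0,0,0],[0.012,0,0],-1],[[0,0,0],[0.016,0,0],-1],[[0,0,0],[0.02,0,0],-1]]'

```text
t: 4.85
eef_pos: [503.3, -93.5, 22.5]
tcp_rot: [3.142, -0.0, 1.387]
ft_force: [-0.5, -1.1, 0.2]
opening: 0.003
grip_force: 0.9
```

```bash
python3 q.py
```

```text
t 4.85 bed [[   1.4 -114.6]] z 22.5 rot [ 3.142 -0.     1.387] F [[-0.3 -1.1]] 0.2
```

Sliding at about 1 N.

>>> move_arm --plan '[[[0,0,0],[0.002,0,0],-1],[[0,0,0],[0.004,0,0],-1],[[0,0,0],[0.006,0,0],-1],[[0,0,0],[0.008,0,0],-1],[[0,0,0],[0.01,0,0],-1]]'

```text
t: 5.48
eef_pos: [505.1, -83.9, 22.4]
tcp_rot: [-3.142, -0.0, 1.387]
ft_force: [-0.8, -1.8, 1.8]
opening: 0.004
grip_force: 0.9
```

>>> move_arm --plan '[[[0,0,0],[0.002,0,0],-1],[[0,0,0],[0.004,0,0],-1],[[0,0,0],[0.006,0,0],-1],[[0,0,0],[0.008,0,0],-1],[[0,0,0],[0.01,0,0],-1]]'

```text
t: 6.1
eef_pos: [506.9, -74.0, 22.4]
tcp_rot: [-3.141, -0.0, 1.387]
ft_force: [-0.1, -3.3, -0.0]
opening: 0.002
grip_force: 1.3
```

```bash
python3 q.py
```

```text
t 6.1 bed [[  1.4 -94.8]] z 22.4 rot [-3.141 -0.     1.387] F [[ 0.4 -3.3]] -0.0
```

>>> move_arm --plan '[[[0,0,0],[0.002,0,0],-1],[[0,0,0],[0.004,0,0],-1],[[0,0,0],[0.006,0,0],-1],[[0,0,0],[0.008,0,0],-1],[[0,0,0],[0.01,0,0],-1]]'

```text
t: 6.72
eef_pos: [508.7, -64.2, 22.5]
tcp_rot: [-3.142, -0.0, 1.387]
ft_force: [-0.4, -2.2, -0.5]
opening: 0.004
grip_force: 0.7
```

>>> move_arm --plan '[[[0,0,0],[0.002,0,0],-1],[[0,0,0],[0.004,0,0],-1],[[0,0,0],[0.006,0,0],-1],[[0,0,0],[0.008,0,0],-1],[[0,0,0],[0.01,0,0],-1]]'

```text
t: 7.35
eef_pos: [510.5, -54.4, 22.5]
tcp_rot: [-3.142, -0.0, 1.387]
ft_force: [0.3, -2.6, -0.8]
opening: 0.005
grip_force: 0.7
```

```bash
python3 q.py
```

```text
t 7.35 bed [[  1.5 -74.8]] z 22.5 rot [-3.142 -0.     1.387] F [[ 0.8 -2.5]] -0.8
```

>>> move_arm --plan '[[[0,0,0],[0.003,0,0],-1],[[0,0,0],[0.006,0,0],-1],[[0,0,0],[0.009,0,0],-1],[[0,0,0],[0.012,0,0],-1],[[0,0,0],[0.015,0,0],-1]]'

```text
t: 7.98
eef_pos: [513.3, -39.5, 22.5]
tcp_rot: [-3.142, -0.0, 1.387]
ft_force: [-0.3, -1.6, -0.0]
opening: 0.007
grip_force: 0.8
```

>>> move_arm --plan '[[[0,0,0],[0.002,0,0],-1],[[0,0,0],[0.004,0,0],-1],[[0,0,0],[0.006,0,0],-1],[[0,0,0],[0.008,0,0],-1],[[0,0,0],[0.01,0,0],-1]]'

```text
t: 8.6
eef_pos: [515.1, -29.8, 22.5]
tcp_rot: [3.142, -0.0, 1.387]
ft_force: [-0.6, -1.3, 0.6]
opening: 0.006
grip_force: 1.1
```

>>> move_arm --plan '[[[0,0,0],[0.002,0,0],-1],[[0,0,0],[0.004,0,0],-1],[[0,0,0],[0.006,0,0],-1],[[0,0,0],[0.008,0,0],-1],[[0,0,0],[0.01,0,0],-1]]'

```text
t: 9.22
eef_pos: [516.9, -19.8, 22.4]
tcp_rot: [-3.142, -0.0, 1.387]
ft_force: [-0.4, -0.7, 0.5]
opening: 0.002
grip_force: 0.0
```

```bash
python3 q.py; python3 -c "
from h import *
save(eyes.read_camera('scene'),'d.png',(240,170,400,310),4.2)"
```

```text
t 9.225 bed [[  1.6 -39.7]] z 22.4 rot [-3.142 -0.     1.387] F [[-0.2 -0.8]] 0.5
```

View pics/d.png

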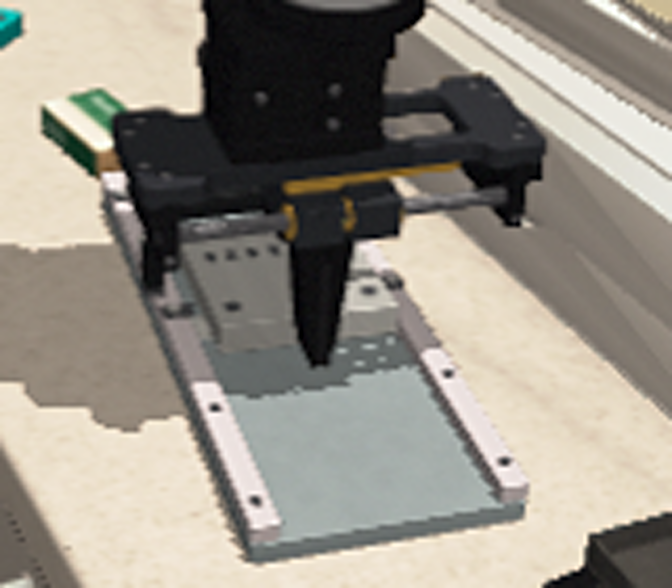

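>>> move_arm --plan '[[[0,0,0],[0.002,0,0],-1],[[0,0,0],[0.004,0,0],-1],[[0,0,0],[0.006,0,0],-1],[[0,0,0],[0.008,0,0],-1],[[0,0,0],[0.01,0,0],-1]]'

```text
t: 9.9
eef_pos: [518.8, -10.1, 22.5]
tcp_rot: [3.142, -0.0, 1.387]
ft_force: [-0.1, -1.4, -1.2]
opening: 0.008
grip_force: 0.5
```

>>> move_arm --plan '[[[0,0,0],[0.002,0,0],-1],[[0,0,0],[0.004,0,0],-1],[[0,0,0],[0.006,0,0],-1],[[0,0,0],[0.008,0,0],-1],[[0,0,0],[0.01,0,0],-1]]'

```text
t: 10.52
eef_pos: [520.6, -0.3, 22.5]
tcp_rot: [3.142, -0.0, 1.387]
ft_force: [-0.5, -2.7, 0.0]
opening: 0.006
grip_force: 0.6
```

```bash
python3 q.py
```

```text
t 10.525 bed [[  1.7 -19.8]] z 22.5 rot [ 3.142 -0.     1.387] F [[-0.  -2.7]] 0.0
```

>>> move_arm --plan '[[[0,0,0],[0.002,0,0],-1],[[0,0,0],[0.004,0,0],-1],[[0,0,0],[0.006,0,0],-1],[[0,0,0],[0.008,0,0],-1],[[0,0,0],[0.01,0,0],-1]]'

```text
t: 11.15
eef_pos: [522.4, 9.5, 22.4]
tcp_rot: [-3.142, -0.0, 1.387]
ft_force: [-0.7, -1.5, -0.9]
opening: 0.006
grip_force: 0.6
```

>>> move_arm --plan '[[[0,0,0],[0.001,0,0],-1],[[0,0,0],[0.002,0,0],-1],[[0,0,0],[0.003,0,0],-1],[[0,0,0],[0.004,0,0],-1],[[0,0,0],[0.005,0,0],-1]]'

```text
t: 11.78
eef_pos: [523.4, 14.4, 22.5]
tcp_rot: [3.142, -0.0, 1.387]
ft_force: [0.5, -0.5, -1.1]
opening: 0.004
grip_force: 0.6
```

```bash
python3 q.py
```

```text
t 11.775 bed [[ 1.8 -4.9]] z 22.5 rot [ 3.142 -0.     1.387] F [[ 0.6 -0.4]] -1.1
```

>>> move_arm --plan '[[[0,0,0],[0.0008,0,0],-1],[[0,0,0],[0.0016,0,0],-1],[[0,0,0],[0.0024,0,0],-1],[[0,0,0],[0.0032,0,0],-1],[[0,0,0],[0.004,0,0],-1]]'

```text
t: 12.4
eef_pos: [524.1, 18.3, 22.5]
tcp_rot: [3.142, -0.0, 1.387]
ft_force: [-0.6, -1.6, -0.3]
opening: 0.003
grip_force: 0.5
```

```bash
python3 q.py; python3 -c "
from h import *
save(eyes.read_camera('scene'),'e.png',(250,190,370,290),5)"
```

```text
t 12.4 bed [[ 1.8 -0.9]] z 22.5 rot [ 3.142 -0.     1.387] F [[-0.3 -1.7]] -0.3
```

View pics/e.png

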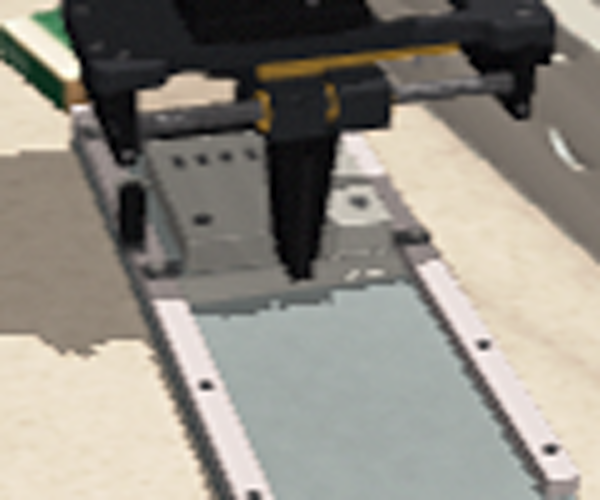

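The rear of the plate is right at the lip and the peg stands at crop (132,215). I'll continue in small steps.

>>> move_arm --plan '[[[0,0,0],[0.0006,0,0],-1],[[0,0,0],[0.0012,0,0],-1],[[0,0,0],[0.0018,0,0],-1],[[0,0,0],[0.0024,0,0],-1],[[0,0,0],[0.0024,0,0],-1]]'

```text
t: 13.08
eef_pos: [524.5, 20.7, 22.5]
tcp_rot: [3.141, -0.0, 1.387]
ft_force: [0.4, -0.4, -0.3]
opening: 0.003
grip_force: 0.3
```

```bash
python3 q.py
```

```text
t 13.075 bed [[1.8 1.5]] z 22.5 rot [ 3.141 -0.     1.387] F [[ 0.5 -0.3]] -0.3
```

>>> move_arm --plan '[[[0,0,0],[0.0004,0,0],-1],[[0,0,0],[0.0008,0,0],-1],[[0,0,0],[0.0012,0,0],-1],[[0,0,0],[0.0012,0,0],-1]]'

```text
t: 13.58
eef_pos: [524.8, 21.8, 22.5]
tcp_rot: [3.141, -0.0, 1.387]
ft_force: [-0.2, -3.5, -0.4]
opening: 0.005
grip_force: 1.5
```

```bash
python3 q.py
python3 - <<'E'
from h import *
b=np.load("bed.npy")
c=eyes.read_camera("wrist"); a=eyes.read_camera("scene")
w=c["img"][...,::-1]; e=cv2.resize(a["img"][190:290,250:370,::-1],(504,420),interpolation=2)
o=np.hstack([w[:,130:426],e]);cv2.imwrite("pics/f.png",o)
E
```

```text
t 13.575 bed [[1.9 2.6]] z 22.5 rot [ 3.141 -0.     1.387] F [[ 0.4 -3.5]] -0.4
```

View pics/f.png

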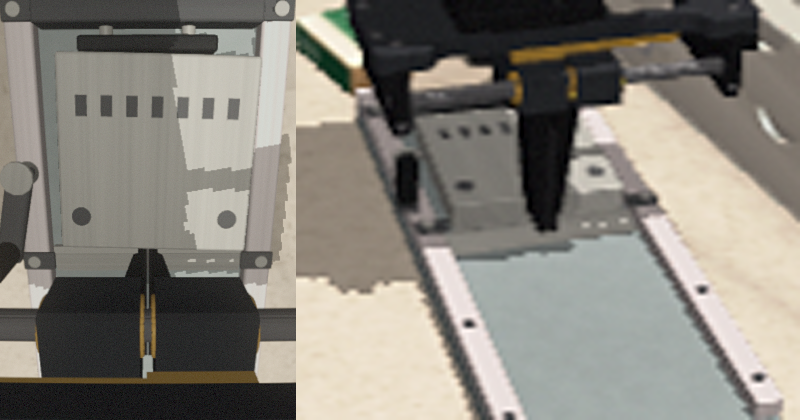

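>>> move_arm --plan '[[[0,0,0],[0.0004,0,0],-1],[[0,0,0],[0.0008,0,0],-1],[[0,0,0],[0.0008,0,0],-1]]'

```text
t: 14.05
eef_pos: [524.9, 22.5, 22.5]
tcp_rot: [3.141, -0.0, 1.387]
ft_force: [0.7, -5.4, -0.6]
opening: 0.002
grip_force: 2.3
```

```bash
python3 q.py
```

```text
t 14.05 bed [[1.9 3.4]] z 22.5 rot [ 3.141 -0.     1.387] F [[ 1.7 -5.2]] -0.6
```

>>> move_arm --plan '[[[0,0,0],[-0.003,0,0],-1],[[0,0,0],[-0.025,0,0],-1],[[0,0,0],[-0.04,0,-0.03],-1],[[0,0,0],[-0.04,0,-0.06],-1],[[0,0,0],[-0.04,0,-0.06],-1]]'

```text
t: 14.68
eef_pos: [518.3, -16.8, 84.1]
tcp_rot: [3.138, -0.0, 1.387]
ft_force: [-0.2, 0.4, -1.0]
opening: 0.004
grip_force: 0.0
```

```bash
python3 q.py
python3 - <<'E'
from h import *
b=np.load("bed.npy")
c=eyes.read_camera("wrist"); save(c,"g.png",(130,0,430,270),2.2)
E
```

```text
t 14.675 bed [[  2.4 -36.5]] z 84.1 rot [ 3.138 -0.     1.387] F [[-0.3  0.4]] -1.0
```

View pics/g.png

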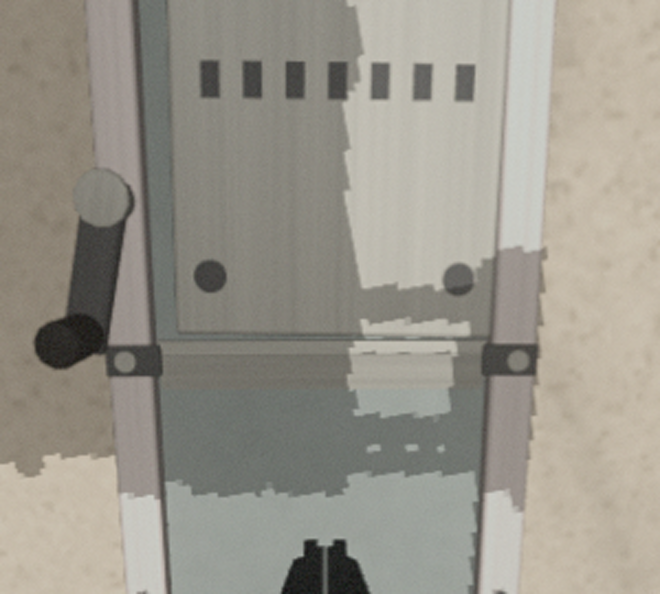

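The plate's rear edge is past the lip's sheer face (crop y≈335 against 342), and the stop pushed back, so it should be seated. The peg is at crop (65,340) and the pivot at (102,198). I'll check the height numerically and locate the peg.

Run:
```python
from h import *
b=np.load("bed.npy")
c=eyes.read_camera("wrist"); f=lambda p:[[130+u/2.2,v/2.2] for u,v in p]
print("cam",bedxy(np.array(c["extrinsics"])[:3,3],b),np.array(c["extrinsics"])[2,3])
for z in(26,28,30,32):
    P=bedxy(onplane(c,f([(178,332),(490,336)]),z),b); print(z,P.round(1).tolist(),np.linalg.norm(P[0]-P[1]).round(1))
print("lip",bedxy(onplane(c,f([(165,341),(480,342)]),16),b).round(1).tolist(),"rails in",bedxy(onplane(c,f([(160,480),(478,480)]),12),b).round(1).tolist())
print("peg",bedxy(onplane(c,f([(62,345)]),59),b).round(1),"pivot",bedxy(onplane(c,f([(102,197)]),35),b).round(1))
# target for catch: pivot, peg arc
piv=np.array([-56.5,50])
for a in(-.25,0,.4,.8,1.2,1.57): print(a,(piv+36*np.array([np.sin(a),-np.cos(a)])).round(1))
```

```text
cam [[ 1.65242206 41.43993574]] 253.90285789894767
26 [[-39.2, 15.4], [48.4, 13.9]] 87.6
28 [[-38.8, 15.7], [48.0, 14.2]] 86.8
30 [[-38.5, 15.9], [47.6, 14.4]] 86.0
32 [[-38.1, 16.1], [47.2, 14.7]] 85.3
lip [[-44.9, 11.7], [47.6, 11.0]] rails in [[-49.8, -32.2], [49.8, -32.6]]
peg [[-61.5  16.3]] pivot [[-55.5  51.4]]
-0.25 [-65.4  15.1]
0 [-56.5  14. ]
0.4 [-42.5  16.8]
0.8 [-30.7  24.9]
1.2 [-22.9  37. ]
1.57 [-20.5  50. ]
```

Measured width fits z≤28, so the plate is seated at y≈58. Now I move outside the peg.

>>> move_arm --plan '[[[0,0,0],[0.024,-0.046,0],-1],[[0,0,0],[0.0485,-0.091,0],-1],[[0,0,0],[0.0485,-0.091,0.01],-1],[[0,0,0],[0.0485,-0.091,0.04],-1],[[0,0,0],[0.0485,-0.091,0.04],-1]]'

```text
t: 15.4
eef_pos: [436.3, 47.5, 40.6]
tcp_rot: [-3.138, 0.0, 1.387]
ft_force: [0.5, 0.7, -0.0]
opening: 0.005
grip_force: 0.0
```

```bash
python3 q.py
```

```text
t 15.4 bed [[-89.8  12.1]] z 40.6 rot [-3.138  0.     1.387] F [[0.3 0.7]] -0.0
```

>>> move_arm --plan '[[[0,0,0],[-0.001,0.008,-0.003],-1],[[0,0,0],[-0.002,0.014,-0.003],-1],[[0,0,0],[-0.003,0.02,-0.003],-1],[[0,0,0],[-0.003,0.026,-0.003],-1],[[0,0,0],[-0.002,0.032,-0.003],-1]]'

```text
t: 16.02
eef_pos: [468.4, 39.7, 45.6]
tcp_rot: [3.142, -0.0, 1.387]
ft_force: [-1.5, -1.4, 1.1]
opening: 0.004
grip_force: 0.8
```

```bash
python3 q.py
```

```text
t 16.025 bed [[-56.8  10.2]] z 45.6 rot [ 3.142 -0.     1.387] F [[-1.2 -1.7]] 1.1
```

>>> move_arm --plan '[[[0,0,0],[0.0015,0.005,0],-1],[[0,0,0],[0.003,0.01,0],-1],[[0,0,0],[0.0055,0.0155,0],-1],[[0,0,0],[0.0085,0.021,0],-1],[[0,0,0],[0.012,0.026,0],-1]]'

```text
t: 16.65
eef_pos: [492.8, 48.1, 44.9]
tcp_rot: [-3.134, 0.0, 1.387]
ft_force: [-16.9, 13.2, 7.4]
opening: 0.003
grip_force: 9.9
```

```bash
python3 q.py
```

```text
t 16.65 bed [[-34.3  22.8]] z 44.9 rot [-3.134  0.     1.387] F [[-19.    9.9]] 7.4
```

```bash
python3 - <<'E'
from h import *
c=eyes.read_camera("wrist"); a=eyes.read_camera("scene")
e=cv2.resize(a["img"][190:290,250:350,::-1],(420,420),interpolation=2)
cv2.imwrite("pics/i.png",np.hstack([c["img"][:,100:450,::-1],e]))
E
python3 q.py
```

```text
t 16.75 bed [[-32.9  22.8]] z 45.0 rot [-3.137  0.     1.388] F [[-1.8 -1.1]] -1.0
```

View pics/i.png

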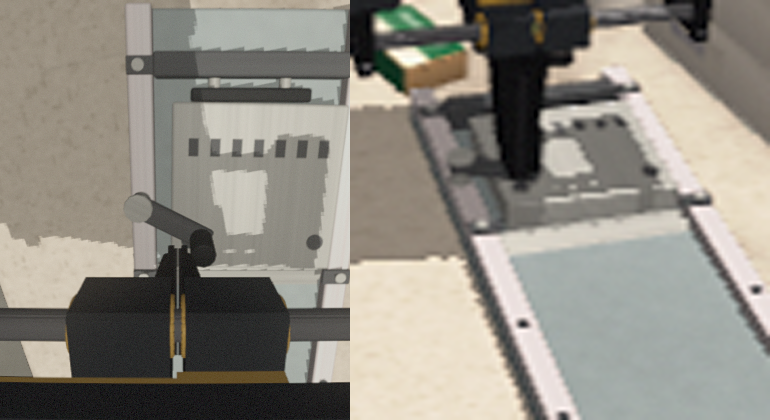

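The catch has reached about 1.0 rad with its arm across to wrist pixel (300,248), and the plate is still flat. The finger is on the peg's left side, so I'll step round to its -y side.

>>> move_arm --plan '[[[0,0,0],[-0.006,-0.004,0],-1],[[0,0,0],[-0.014,-0.004,0],-1],[[0,0,0],[-0.014,0.004,0],-1],[[0,0,0],[-0.014,0.01,0],-1],[[0,0,0],[-0.012,0.01,0],-1]]'

```text
t: 17.38
eef_pos: [504.1, 33.0, 45.4]
tcp_rot: [3.141, -0.0, 1.387]
ft_force: [0.3, 0.2, -0.5]
opening: 0.009
grip_force: 0.0
```

```bash
python3 q.py
```

```text
t 17.375 bed [[-20.5  10. ]] z 45.4 rot [ 3.141 -0.     1.387] F [[0.2 0.3]] -0.5
```

Push +y at 4 mm per row, towards y≈33.

>>> move_arm --plan '[[[0,0,0],[0.004,-0.001,0],-1],[[0,0,0],[0.008,-0.001,0],-1],[[0,0,0],[0.012,-0.001,0],-1],[[0,0,0],[0.016,-0.001,0],-1],[[0,0,0],[0.02,-0.001,0],-1]]'

```text
t: 18.0
eef_pos: [506.2, 53.3, 45.5]
tcp_rot: [3.141, -0.0, 1.387]
ft_force: [0.8, -0.7, 0.8]
opening: 0.002
grip_force: 0.8
```

```bash
python3 q.py
```

```text
t 18.0 bed [[-22.1  30.3]] z 45.5 rot [ 3.141 -0.     1.387] F [[ 1.  -0.6]] 0.8
```

>>> move_arm --plan '[[[0,0,0],[0.0015,0,0],-1],[[0,0,0],[0.003,0,0],-1],[[0,0,0],[0.0045,0,0],-1],[[0,0,0],[0.0055,0,0],-1],[[0,0,0],[0.0055,0,0],-1]]'

```text
t: 18.62
eef_pos: [506.8, 57.0, 45.5]
tcp_rot: [-3.141, 0.002, 1.387]
ft_force: [-0.3, -16.8, 1.7]
opening: 0.004
grip_force: 8.7
```

```bash
python3 q.py
```

```text
t 18.625 bed [[-22.1  34.1]] z 45.5 rot [-3.141e+00  2.000e-03  1.387e+00] F [[  2.7 -16.5]] 1.7
```

The catch is at its stop (17 N reaction on the peg). I'll back off, rise and check.

>>> move_arm --plan '[[[0,0,0],[-0.01,0,0],-1],[[0,0,0],[-0.035,0,0],-1],[[0,0,0],[-0.06,0,-0.03],-1],[[0,0,0],[-0.06,0,-0.06],-1],[[0,0,0],[-0.06,0,-0.06],-1]]'

```text
t: 19.25
eef_pos: [496.7, -0.9, 107.0]
tcp_rot: [3.138, -0.0, 1.386]
ft_force: [-1.2, 0.7, 0.0]
opening: 0.001
grip_force: 0.0
```

```bash
python3 q.py
python3 - <<'E'
from h import *
save(eyes.read_camera("wrist"),"j.png")
E
```

```text
t 19.25 bed [[-21.6 -24.7]] z 107.0 rot [ 3.138 -0.     1.386] F [[-1.3  0.4]] 0.0
```

View pics/j.png

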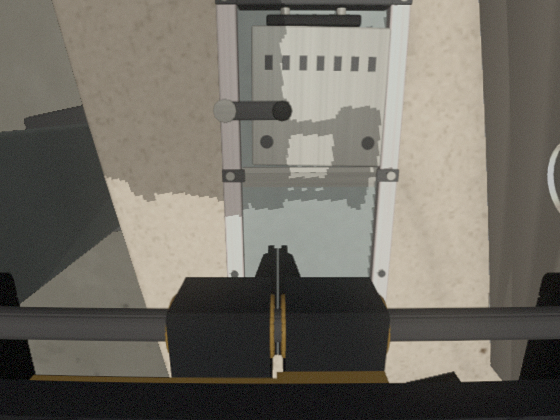

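The catch lies square across the plate, from its pivot at (225,110) to the peg at (283,110). The plate sits between the lip (y≈168) and the stop (y≈20), and the robot is clear.

```bash
python3 -c "
from cell import env
print(env.job_done())"
```

```text
the job is handed in; nothing more can be done
None
```

I handed the job in: the plate is flat in the pocket, the catch lies fully across it, and plate-push force readings stayed at about 5 N or less. The hand-in gave no verdict.

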